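Hang the blue bin in the groove of the slat panel

ROBOT

A 6-joint arm with a two-finger parallel gripper is mounted at the origin on a cart in front of the work surface, level with it; the furniture and walls round the work are solid. World frame = base frame: x ahead of the robot, y to its left, z up, the work surface at z = 0. Lengths are in m, angles in rad, forces in N, time in s.
With the tool pointing down it reaches from about 0.375 to 0.975 m from the base axis. Payload 3.8 kg.
Tool frame: the origin (TCP) lies between the finger pads; the fingertips stand 22 mm ahead of it and the grasp point (between the pads) lies 3 mm ahead of it; z points along the fingers, y is the direction in which the jaws open and shut (so a half turn about z gives the same grasp; the last joint's range is limited). The gripper opens to 85 mm and grips with 20 to 120 N. Pads are 22 mm wide; open, the fingers measure 114 mm over their backs; the gripper's body (76 mm by 85 mm) begins 54 mm behind the grasp point. The pads swing forward as they close: fully open they stand 13 mm farther back than shut.
Start: joints at [-0.037, 0.264, 1.604, -0, 1.274, -0.037], TCP at [0.675, -0, 0.253] pointing down, gripper open.
Joint ranges: [-2.63, 2.63], [-0.94, 2.18], [0.31, 2.57], [-1.31, 4.45], [0, 2.66], [-2.55, 2.55]. Speed limits (rad/s): [2.57, 2.57, 3.14, 3.14, 3.14, 3.14].

INTERFACE

Orientations are given as a rotation vector (axis times angle).
In Python, from workcell import * gives the robot as it stands.
- The arm moves only by the tool step_arm, never from a script. Its argument "motion" is a list that holds one entry, the list of rows, each a list of 7 numbers: the finger opening in m, from 0 to 0.0854, then the shift along the world's x, y, z in m, then the turn, a rotation vector about the world's x, y, z in degrees. A call has exactly 8 rows; each row is the pose to reach, as a shift and turn from the pose measured when the call began; what a row does not reach only later rows make up. A row lasts 1/8 s, in which the tool goes at most 62.5 mm and 10.7 degrees, less where a joint would pass 70% of its speed; a pose out of reach is approached as far as the arm can. A call with a gripper value outside its range is refused whole. The fingers move at their own pace and stop on an object; "newtons" is the grip in N (left out, the last holds). Time passes only in rows, so rows that repeat a pose let the fingers close, or fill a call up. It gives the time, the measured TCP pose, the force and the opening at its end, in the units of the state.
- read_state(): the state, without advancing time (a new reading comes with each control period).
- read_camera(name): name is "scene" or "side" or "wrist"; returns (picture, depth): 480x640x3 uint8, blue, green, red; 480x640 float32, m along the optical axis (not along the pixel's ray), 0 where there is no reading.
- get_calibration(name): a dict with "K" (3x3 intrinsics, pixels), "world_from_camera" (4x4, takes a point from camera to world coordinates). Camera axes: x right, y down, z forward; pixel columns grow to the right and rows downward; lengths in m; the calibration is good to about 2 mm. A picture is of the moment at which its call begins: read the wrist's pose just before it. get_calibration takes no time and is no camera call; for the wrist camera it gives the pose at the moment of the call.
- finish_job(): hands the job in, once; it reports no verdict.
Trained networks look in the newest picture that a camera, given by its name, has taken for a name from the list of things; names that differ only in an ending like _2 or _b are one class to them, and where a whole thing is asked for, a point or a joint stands for the part that bears it (a point fixed in the world has none). Each returns a list of dicts, best first, with "score" (0 to 1); they miss things now and then, are a little off and sometimes report something else, mostly with a low value. They report only what shows in the picture. A call takes as long as a camera call.
- spot_in(camera, thing): "xyz" ([x, y, z] in m, in the coordinates of the camera as it stood for that picture, good to about 4 mm: the middle of the surface that is visible of it).
- regions_of(camera, thing): "region" (480x640 bool, what is visible of it).
The state is a dict: "time": time; "q": joint angles; "joint_vel": joint speeds; "joint_torque": joint torques, N m; "tool_pos": TCP position; "tcp_rot": TCP orientation; "wrist_force": force on the tool from outside, world axes, zero at the start; "torque": the same for the moment, N m; "width": opening from 0.0 (shut) to 1.0 (fully open).
Only numpy, scipy, OpenCV 4.12 (cv2) and the standard library are available. Lean on these libraries where they do the work, as an engineer would, in place of code of your own. Each camera call takes 0.05 s, during which the arm holds its last target. There are 200 camera calls.

TASK

Hang the blue bin on the white slat panel: tilt the bin with its open front end up, slip the steel tongue at its back up into the groove, then swing the bin down until it hangs level with its back flat against the panel, and let go. Leave the yellow bin standing where it is.

Things in the scene. Friction and masses are not known exactly. Their poses are not given: they have to be found in the camera images.
- blue_bin_center (a point): Centre of an open-topped blue plastic bin, in mm 100 long (x), 50 wide (y), 60 high (z), 0.12 kg. +x is its back with the steel tongue, -x its low front (36 high), facing left. Grasp across the 50 mm width, 15 below the rim, gripper leaning 35 deg back (wrist to the bin's front, fingers down and to its back): it is upright while the bin is tilted nose-up 35 deg and stays clear of the panel.
- blue_bin_tip (a point): Middle of the top edge of its tongue (lengths in mm): +63 in x, +74 in z from the bin's centre, axes as the bin. The tongue is 36 wide: a neck 6 thick leaves the back wall (x = +50) with its underside 24 above the centre, runs 10 back; there the tongue, 5 thick, rises steeply, 50 above the neck's underside: taller than the slot, so it enters only tilted, tip first, moving in and up.
- groove (a point): Middle of the lower edge of the slot in the front of the fixed white slat panel (mm: 220 wide, 60 deep, 190 high, wooden ends). x points into the panel, to the robot's right, y along the slot, z up. Slot 42 high, 210 long, lower edge 120 above the worktop; face sheet 4 thick, cavity 52 deep behind. Seated: neck on this edge, tongue up behind the sheet, bin's back wall on the sheet below.
- yellow_bin_center (a point): Centre, half-way up, of a yellow bin of the same shape, size and axes as the blue one, standing on the worktop. To be left alone.

How it is judged:
On the way:
1. the tip of the blue bin's tongue is inside the groove, behind the face sheet, while the bin is tilted (x of blue_bin_tip in the frame of groove between 0.006 and 0.06 m and z of blue_bin_tip in the frame of groove above 0 m and angle between blue_bin_center's own z axis and vertical above 0.25 rad), for 0.05 s.
At the end, for the whole second after the job is handed in: The blue bin hangs in the groove: the tip of its tongue is 4 to 30 mm behind the panel's front face and 43 to 60 mm above the groove's lower edge (the slot is 42 mm high), within 100 mm of the panel's middle, the bin upright within 10 degrees and square to the panel within 12 degrees (x of blue_bin_tip in the frame of groove between 0.004 and 0.03 m and z of blue_bin_tip in the frame of groove between 0.043 and 0.06 m and y of blue_bin_tip in the frame of groove between -0.1 and 0.1 m and angle between blue_bin_center's own z axis and vertical below 0.175 rad and angle between the x axis of blue_bin_center and the x axis of groove, either way round below 0.21 rad); the robot touches nothing.
It fails at once if the yellow bin is moved more than 25 mm (distance of yellow_bin_center from where it was at the start of the episode above 0.025 m).
It also fails if it takes over 38 s, if anything falls off the work surface, if the arm or the gripper's body presses on something with over 40 N, if the wrist force passes 120 N, or if a joint passes its speed limit or range.

## Working session

There is one attempt and no reset: what is moved stays moved. The work goes in short steps, Python scripts to look and compute and a tool call to move; the robot and the scene stay as the last step left them, time stands still between calls to the robot, and variables do not carry over. Pictures are saved under pics/ and viewed, on a budget of 10 in all, crops included, one or two more only if the job needs it, and the job is handed in when it is done.

Besides the shell and the picture viewer there is one more tool, called after ">>>" by a JSON object that holds its "api" and its "payload", one argument or row to a line. step_arm: Moves the arm, as the interface text tells. Its arguments: {"type":"object","properties":{"motion":{"type":"array"},"newtons":{"type":"number"}},"required":["motion"]}

```bash
mkdir -p pics; ls
cat > h.py <<'E'
from workcell import *
import numpy as np, cv2
from scipy.spatial.transform import Rotation as R
def cloud(n):
    im,d=read_camera(n);c=get_calibration(n);K=c["K"];T=np.array(c["world_from_camera"])
    v,u=np.mgrid[:480,:640];K=np.array(K)
    P=np.stack([(u-K[0,2])/K[0,0]*d,(v-K[1,2])/K[1,1]*d,d],-1)
    W=P@T[:3,:3].T+T[:3,3];W[d==0]=np.nan
    return im,d,W
E
cat > a.py <<'E'
from h import *
for n in ["scene","side"]:
    im,d,W=cloud(n);cv2.imwrite(f"pics/{n}0.png",im)
    np.savez(f"{n}0.npz",im=im,W=W)
    for t in ["blue_bin_center","yellow_bin_center","groove","blue_bin_tip"]:
        T=np.array(get_calibration(n)["world_from_camera"])
        for s in spot_in(n,t)[:2]: print(n,t,round(s["score"],2),(T[:3,:3]@np.array(s["xyz"])+T[:3,3]).round(3))
        if 'bin_c' in t:
            for r in regions_of(n,t)[:1]:
                m=r["region"];p=W[m];p=p[~np.isnan(p[:,0])]
                print(n,t,m.sum(),np.percentile(p,[1,50,99],axis=0).round(3).tolist())
                np.save(f"{n}_{t}.npy",m)
                top=p[(p[:,2]>.045)&(p[:,2]<.07)]
                if len(top)>20:print("rect",cv2.minAreaRect((top[:,:2]*1000).astype(np.float32)))
print(read_state())
E
python3 a.py
```

```text
pics
scene blue_bin_center 0.87 [0.449 0.035 0.035]
scene blue_bin_center 1894 [[0.414, -0.025, 0.002], [0.446, 0.038, 0.033], [0.47, 0.091, 0.105]]
rect ((444.4460144042969, 33.68360137939453), (50.404659271240234, 111.0697021484375), 8.036827087402344)
scene yellow_bin_center 0.96 [0.599 0.022 0.037]
scene yellow_bin_center 2048 [[0.566, -0.04, 0.001], [0.601, 0.02, 0.034], [0.655, 0.077, 0.106]]
rect ((599.6127319335938, 19.010913848876953), (53.14315414428711, 109.5257568359375), 10.11377239227295)
scene groove 0.6 [ 0.516 -0.244  0.188]
scene blue_bin_tip 0.72 [0.446 0.041 0.031]
side blue_bin_center 0.8 [0.443 0.018 0.035]
side blue_bin_center 1968 [[0.412, -0.024, 0.002], [0.441, 0.015, 0.036], [0.471, 0.091, 0.104]]
rect ((443.56201171875, 34.94504165649414), (52.540775299072266, 112.49069213867188), 7.182017803192139)
side yellow_bin_center 0.71 [0.593 0.014 0.038]
side yellow_bin_center 1946 [[0.565, -0.039, -0.0], [0.593, 0.013, 0.037], [0.692, 0.086, 0.104]]
rect ((597.9844970703125, 19.82180404663086), (53.16584396362305, 112.36077117919922), 9.632283210754395)
side groove 0.89 [ 0.497 -0.252  0.148]
side blue_bin_tip 0.89 [0.442 0.015 0.033]
{'time': 0.7, 'q': array([-3.68993415e-02,  2.63860302e-01,  1.60397526e+00,  2.72183696e-05,
        1.27368699e+00, -3.69038947e-02]), 'joint_vel': array([ 0.00081992,  0.00079321, -0.00036831,  0.00089206, -0.00028645,
       -0.00023259]), 'joint_torque': array([ 6.97026626e-04, -5.14838219e+01, -3.67614341e+01, -4.15560953e-05,
        4.15158229e-04, -3.46647178e-08]), 'tool_pos': array([6.75011650e-01, 6.64752412e-06, 2.53319881e-01]), 'tcp_rot': array([2.22142146e+00, 2.22141388e+00, 1.04892711e-04]), 'wrist_force': array([-0.36278705, -0.95606238, -0.93960584]), 'torque': array([-0.00639304,  0.02616973, -0.00794279]), 'width': 0.9982753274559987}
```

Run:
```python
import numpy as np,cv2
a=[cv2.imread(f"pics/{n}0.png") for n in("scene","side")]
cv2.imwrite("pics/both.png",cv2.resize(np.vstack(a),(480*5//6*4//3,720*5//6)))
for n in("scene","side"):
    z=np.load(f"{n}0.npz");W=z["W"];b=np.load(f"{n}_blue_bin_center.npy")
    for t in ["blue","yellow"]:
        p=W[np.load(f"{n}_{t}_bin_center.npy")];p=p[~np.isnan(p[:,0])]
        q=p[(p[:,2]>.085)];print(n,t,"tongue",len(q),np.percentile(q,[2,50,98],axis=0).round(4).tolist())
        # bin axis by rect of all lower pts
        q=p[(p[:,2]<.062)];print(cv2.minAreaRect((q[:,:2]*1000).astype(np.float32)))
    # panel front: y approx
    f=W.reshape(-1,3);f=f[(f[:,1]<-.12)&(f[:,1]>-.35)&(f[:,2]>.01)&(f[:,2]<.25)&(f[:,0]>.3)&(f[:,0]<.8)]
    print(len(f));h,e=np.histogram(f[:,1],bins=np.arange(-.35,-.12,.005));print(dict(zip(e.round(3).tolist(),h.tolist())))
    ym=e[h.argmax()];
    g=f[abs(f[:,1]-ym-.0025)<.02];
    A=np.c_[g[:,0],g[:,2],np.ones(len(g))];
    for _ in range(4):
        s=np.linalg.lstsq(A,g[:,1],rcond=None)[0];r=g[:,1]-A@s;k=abs(r)<.004;g=g[k];A=A[k]
    print("plane y=",s,len(g),np.percentile(g,[1,50,99],axis=0).round(3).tolist())
    h,e=np.histogram(g[:,2],bins=np.arange(0,.25,.01));print(h)
    h,e=np.histogram(g[:,0],bins=np.arange(.3,.8,.01));print(h)
    w=g[(g[:,2]>.1)&(g[:,2]<.17)];print(np.histogram(w[:,2],bins=np.arange(.1,.172,.003)))
```

```text
scene blue tongue 151 [[0.4348, -0.0264, 0.0858], [0.4504, -0.0231, 0.0989], [0.4679, -0.0195, 0.1074]]
((441.088623046875, 53.93913269042969), (50.85052490234375, 152.02203369140625), 8.567255020141602)
scene yellow tongue 125 [[0.5917, -0.0416, 0.0854], [0.6074, -0.0379, 0.0996], [0.626, -0.0332, 0.1077]]
((625.5660400390625, 37.65852737426758), (110.84033966064453, 137.08657836914062), 10.143575668334961)
11164
{-0.35: 9, -0.345: 5, -0.34: 2, -0.335: 11, -0.33: 14, -0.325: 10, -0.32: 19, -0.315: 16, -0.31: 0, -0.305: 0, -0.3: 251, -0.295: 234, -0.29: 373, -0.285: 448, -0.28: 469, -0.275: 499, -0.27: 527, -0.265: 547, -0.26: 563, -0.255: 605, -0.25: 623, -0.245: 622, -0.24: 519, -0.235: 453, -0.23: 429, -0.225: 431, -0.22: 422, -0.215: 440, -0.21: 535, -0.205: 301, -0.2: 288, -0.195: 248, -0.19: 228, -0.185: 201, -0.18: 171, -0.175: 145, -0.17: 113, -0.165: 89, -0.16: 76, -0.155: 57, -0.15: 32, -0.145: 32, -0.14: 29, -0.135: 27, -0.13: 28}
plane y= [ 0.07608819  0.03397022 -0.29135443] 1063 [[0.434, -0.26, 0.015], [0.497, -0.248, 0.188], [0.592, -0.237, 0.192]]
[  0  25  22  24  22
[... 1546 characters left out ...]
 0.02223964 -0.28608117] 1170 [[0.434, -0.262, 0.013], [0.489, -0.253, 0.141], [0.573, -0.245, 0.19]]
[  0  38  39  43  44  41  43  46  50  44  45  51  47  50  57  52  54  58
 349  19   0   0   0   0]
[  0   0   0   0   0   0   0   0   0   0   0   0   0 454  25  32  29  24
  23  25  22  22  25  20  65 190 180  34   0   0   0   0   0   0   0   0
   0   0   0   0   0   0   0   0   0   0   0   0   0]
(array([14, 13, 15, 15, 13, 16, 14, 13, 16, 14, 14, 15, 17, 12, 17, 15, 20,
       20, 11, 18, 17, 16, 16]), array([0.1  , 0.103, 0.106, 0.109, 0.112, 0.115, 0.118, 0.121, 0.124,
       0.127, 0.13 , 0.133, 0.136, 0.139, 0.142, 0.145, 0.148, 0.151,
       0.154, 0.157, 0.16 , 0.163, 0.166, 0.169]))
```

View pics/both.png

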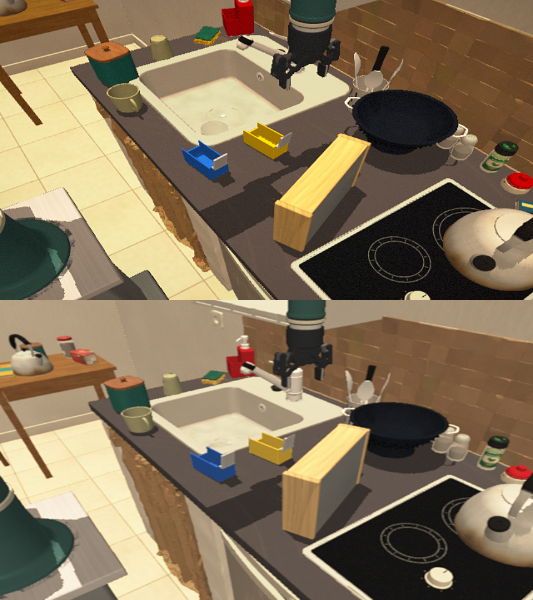

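The scene view shows the blue bin at (205,158) and the yellow bin at (266,138). Both have their tongues toward the panel at (320,190), whose slotted front faces the bins and away from these cameras. I'll get the panel pose from its top face.

```bash
cat >> h.py <<'E'
def wrap(x,z,a): pass
E
python3 - <<'E'
import numpy as np,cv2
for n in("scene","side"):
    z=np.load(f"{n}0.npz");f=z["W"].reshape(-1,3)
    g=f[(f[:,1]<-.12)&(f[:,1]>-.38)&(f[:,2]>.183)&(f[:,2]<.196)&(f[:,0]>.35)&(f[:,0]<.75)]
    print(n,len(g),np.median(g[:,2]),cv2.minAreaRect((g[:,:2]*1000).astype(np.float32)),np.percentile(g,[1,99],axis=0).round(3).tolist())
    d=g[:,:2]*1000;r=cv2.minAreaRect(d.astype(np.float32));a=np.deg2rad(r[2])
    for ax in(a,a+np.pi/2):
        p=d@[np.cos(ax),np.sin(ax)];print(ax.round(3),np.percentile(p,[0.5,2,98,99.5]).round(1))
E
cat > plan.py <<'E'
# target TCP pose of a bin pose; bin pose given by P, yaw, tilt
from h import *
def Rb(yaw,tilt): # bin x axis = (sin yaw,-cos yaw) for yaw rad
    return R.from_euler("Z",yaw-np.pi/2)*R.from_euler("Y",tilt,degrees=True)
def tool_for(c,Rbin): # TCP pose for bin centre/orientation at nominal grasp
    Rt=Rbin*R.from_euler("Y",-35,degrees=True)*R.from_matrix(np.array([[-1,0,0],[0,1,0],[0,0,-1.]]))
    g=np.array(c)+Rbin.apply([G,0,.015])
    return g-Rt.apply([0,0,.003]),Rt
G=0.0
def delta(pt,Rt,s=None):
    s=s or read_state();R0=R.from_rotvec(s["tcp_rot"])
    best=min(((Rt*R.from_euler("Z",k,degrees=True)*R0.inv()).as_rotvec(degrees=True) for k in(0,180)),key=np.linalg.norm)
    return ((pt-s["tool_pos"])*1000).round(1),best.round(2)
E
python3 - <<'E'
from plan import *
pt,Rt=tool_for([.4431,.040,.030],Rb(np.deg2rad(7.5),0))
print(pt,delta(pt,Rt)); print(delta(pt-Rt.apply([0,0,.12]),Rt))
E
```

```text
scene 6025 0.1899334200520003 ((551.6689453125, -222.64305114746094), (240.6286163330078, 65.93785858154297), 22.477458953857422) [[0.436, -0.29, 0.185], [0.663, -0.159, 0.192]]
0.392 [305.1 306.  538.  542.1]
1.963 [-447.3 -446.1 -387.7 -386.4]
side 4161 0.18864865334010333 ((551.554931640625, -221.92294311523438), (243.46217346191406, 65.32852172851562), 22.59650421142578) [[0.434, -0.292, 0.184], [0.663, -0.16, 0.191]]
0.394 [303.6 304.5 536.1 540.6]
1.965 [-448.1 -446.  -387.8 -386.2]
[0.4428754  0.04170601 0.04745746] (array([-232.1,   41.7, -205.9]), array([-34.95,  -2.29,   7.26]))
(array([-241.1,  109.9, -107.6]), array([-34.95,  -2.29,   7.26]))
```

The panel is yawed about 22.5°, and the groove's middle is near (0.538, -0.196, 0.120). Next I move to the pre-grasp pose.

>>> {"api": "step_arm", "payload": {
  "motion": [
    [[0.0854, -0.04, 0.02, 0, -8, -0.5, 1.7], [0.0854, -0.09, 0.04, 0, -16, -1, 3.4], [0.0854, -0.14, 0.06, 0, -25, -1.6, 5.2], [0.0854, -0.19, 0.09, -0.02, -34.95, -2.29, 7.26], [0.0854, -0.23, 0.11, -0.06, -34.95, -2.29, 7.26], [0.0854, -0.241, 0.11, -0.108, -34.95, -2.29, 7.26], [0.0854, -0.241, 0.11, -0.108, -34.95, -2.29, 7.26], [0.0854, -0.241, 0.11, -0.108, -34.95, -2.29, 7.26]]
  ]
}}

```text
time: 1.7
tool_pos: [0.4356, 0.1103, 0.147]
tcp_rot: [1.734, 1.976, -0.544]
wrist_force: [0.3, -0.2, 0.8]
width: 0.999
```

Run:
```python
from plan import *
pt,Rt=tool_for([.4431,.040,.030],Rb(np.deg2rad(7.5),0))
print(delta(pt,Rt))
im,d,W=cloud("wrist");cv2.imwrite("pics/w1.png",im)
b=(im[...,0]>im[...,2].astype(int)+60)&(im[...,0]>90)
p=W[b];p=p[~np.isnan(p[:,0])];p=p[(p[:,0]<.52)&(p[:,2]<.12)&(p[:,1]<.12)]
top=p[(p[:,2]>.052)&(p[:,2]<.066)];print(len(p),len(top),np.percentile(p,[1,50,99],axis=0).round(3))
print(cv2.minAreaRect((top[:,:2]*1000).astype(np.float32)),cv2.minAreaRect((p[:,:2]*1000).astype(np.float32)))
```

```text
(array([  7.3, -68.6, -99.5]), array([-0.03,  0.13,  0.  ]))
8426 1368 [[ 0.415 -0.008  0.003]
 [ 0.447  0.027  0.024]
 [ 0.474  0.095  0.061]]
((445.7657775878906, 42.7819938659668), (49.857383728027344, 100.13983917236328), 8.003174781799316) ((455.2814025878906, -2.3419265747070312), (56.16691589355469, 196.60787963867188), 11.942505836486816)
```

View pics/w1.png

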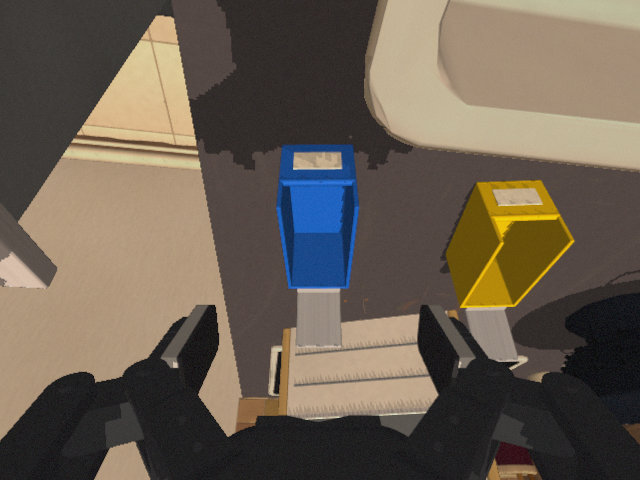

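The wrist view shows the blue bin squarely between the fingers, at (318,215), with its tongue at (320,318). The panel front is visible below at (360,360). The wrist measurement puts the bin's centre at about (0.445, 0.042), yaw 8°, so I go down and close.

>>> {"api": "step_arm", "payload": {
  "motion": [
    [[0.0854, 0.004, -0.03, -0.045, 0, 0, 0.4], [0.0854, 0.008, -0.055, -0.082, 0, 0, 0.4], [0.0854, 0.009, -0.067, -0.0995, 0, 0, 0.4], [0.0854, 0.009, -0.067, -0.0995, 0, 0, 0.4], [0.04, 0.009, -0.067, -0.0995, 0, 0, 0.4], [0.04, 0.009, -0.067, -0.0995, 0, 0, 0.4], [0.04, 0.009, -0.067, -0.0995, 0, 0, 0.4], [0.04, 0.009, -0.067, -0.0995, 0, 0, 0.4]]
  ],
  "newtons": 60
}}

```text
time: 2.75
tool_pos: [0.4468, 0.0446, 0.0498]
tcp_rot: [1.727, 1.979, -0.535]
wrist_force: [-0.2, 1.2, 5.3]
width: 0.574
```

```bash
cat >> plan.py <<'E'
import json
GR=np.array([.538,-.196,.120]);GY=np.deg2rad(22.5)
Rg=R.from_euler("Z",GY-np.pi/2)
def save_grasp(c,yaw,tilt=0):
    s=read_state();Rt=R.from_rotvec(s["tcp_rot"]);b=Rb(yaw,tilt)
    json.dump([b.inv().apply(s["tool_pos"]-np.array(c)).tolist(),(b.inv()*Rt).as_quat().tolist()],open("grasp.json","w"))
def target(px,pz,tilt,py=0,dyaw=0):
    o,q=json.load(open("grasp.json"));b=Rb(GY+dyaw,tilt)
    c=GR+Rg.apply(np.array([px,py,pz])/1000)-b.apply([.057,0,.024])
    return c+b.apply(o),b*R.from_quat(q)
def show(path):
    s=read_state()
    for p in path: print(p,*[list(map(float,v)) for v in delta(*target(*p),s)])
def where():
    s=read_state();o,q=json.load(open("grasp.json"));b=R.from_rotvec(s["tcp_rot"])*R.from_quat(q).inv()
    c=s["tool_pos"]-b.apply(o);print("P",(Rg.inv().apply(c+b.apply([.057,0,.024])-GR)*1000).round(1),"euler",(Rg.inv()*b).as_euler("ZYX",degrees=True).round(1))
E
python3 - <<'E'
from plan import *
s=read_state();print(s["tool_pos"],s["width"])
Rt=R.from_rotvec(s["tcp_rot"]);t=Rt.apply([0,1,0]);print("jaw yaw",np.degrees(np.arctan2(t[1],t[0])),"lean",Rt.apply([0,0,1]))
c=np.array([.445,.042,.030])
save_grasp(c,np.arctan2(t[1],t[0]))
print(json.load(open("grasp.json"))[0])
show([(-60,-14,35),(-60,50,35)])
E
```

```text
[0.44683343 0.04460703 0.0497534 ] 0.5744143920063269
jaw yaw 7.912670566073353 lean [ 0.08471082 -0.56621025 -0.81989636]
[-0.002329816072200616, 0.002174865498797002, 0.019753404811653334]
(-60, -14, 35) [50.7, -137.2, 86.8] [33.86, 9.2, 14.13]
(-60, 50, 35) [50.7, -137.2, 150.8] [33.86, 9.2, 14.13]
```

>>> {"api": "step_arm", "payload": {
  "motion": [
    [[0.04, 0, 0, 0.04, 0, 0, 0], [0.04, 0, 0, 0.09, 0, 0, 0], [0.04, 0, 0, 0.14, 7, 2, 3], [0.04, 0.01, -0.03, 0.151, 14, 4, 6], [0.04, 0.025, -0.07, 0.151, 21, 6, 9], [0.04, 0.04, -0.11, 0.151, 28, 8, 12], [0.04, 0.051, -0.137, 0.151, 33.86, 9.2, 14.13], [0.04, 0.051, -0.137, 0.151, 33.86, 9.2, 14.13]]
  ],
  "newtons": 60
}}

```text
time: 3.75
tool_pos: [0.4988, -0.0964, 0.2016]
tcp_rot: [1.757, 2.6, 0.01]
wrist_force: [0.2, 0.4, -0.8]
width: 0.58
```

Run:
```python
from plan import *
where()
for n in("scene","side","wrist"):
    im,d,W=cloud(n);np.savez(f"{n}1.npz",im=im,W=W)
    if n!="wrist": cv2.imwrite(f"pics/{n}1.png",im[100:420,150:550] )
    b=(im[...,0]>im[...,2].astype(int)+60)&(im[...,0]>90)
    p=W[b];p=p[~np.isnan(p[:,0])]
    p=Rg.inv().apply(p-GR)*1000
    p=p[(abs(p[:,1])<60)&(p[:,0]>-200)&(p[:,0]<0)&(abs(p[:,2])<150)]
    print(n,len(p),np.percentile(p,[1,50,99],axis=0).round(1).tolist())
a=np.vstack([cv2.imread("pics/scene1.png"),cv2.imread("pics/side1.png")]);cv2.imwrite("pics/b1.png",cv2.resize(a,(375,600)) if 0 else a[:600])
```

```text
P [-55.9  -0.6  51.1] euler [-0.3 34.9  0.1]
scene 1795 [[-163.8, -25.0, 16.6], [-95.5, 14.2, 53.5], [-58.4, 25.0, 94.2]]
side 1890 [[-163.8, -26.2, 20.7], [-104.2, -23.0, 59.0], [-63.1, 25.0, 100.7]]
wrist 30465 [[-177.7, -21.5, 14.0], [-125.8, 2.6, 68.7], [-65.7, 26.9, 112.9]]
```

View pics/b1.png

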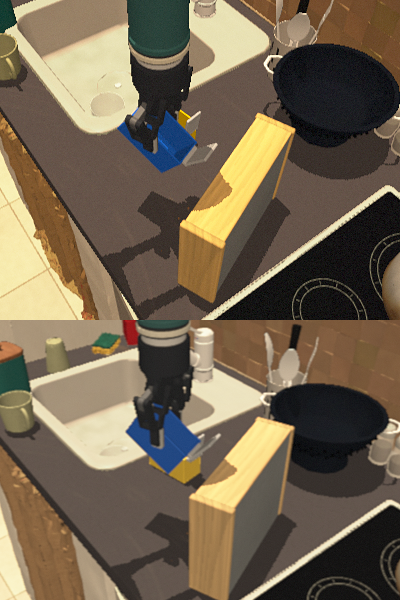

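The bin is held and tilted nose-up, with its tongue pointing at the panel, at about (205,152) in the upper crop. Next I check the bin in the grip and the panel front numerically.

Run:
```python
from plan import *
s=read_state();o,q=json.load(open("grasp.json"));b=R.from_rotvec(s["tcp_rot"])*R.from_quat(q).inv();c=s["tool_pos"]-b.apply(o)
for n in("scene","side","wrist"):
    z=np.load(f"{n}1.npz");im=z["im"].astype(int);W=z["W"]
    L=b.inv().apply((W-c).reshape(-1,3)).reshape(W.shape)*1000
    blue=(im[...,0]>im[...,2]+60)&(im[...,0]>60)
    p=L[blue];p=p[np.isfinite(p[:,0])];p=p[(abs(p)<[75,40,60]).all(1)]
    print(n,len(p),np.percentile(p,[.5,2,98,99.5],axis=0).round(1).tolist())
    f=p[(abs(p[:,1]+25)<4)]
    if len(f)>200:
        # bottom edge: min z per x ; back edge: max x per z
        xs=[(x,np.percentile(f[abs(f[:,0]-x)<4][:,2],2).round(1)) for x in(-30,-10,10,30,42) if (abs(f[:,0]-x)<4).sum()>15]
        zs=[(x,np.percentile(f[abs(f[:,2]-x)<4][:,0],98).round(1)) for x in(-20,-10,0,10,20) if (abs(f[:,2]-x)<4).sum()>15]
        print(" bottom",xs," back",zs)
    gray=(abs(im[...,0]-im[...,2])<40)&(~blue)
    t=L[gray];t=t[np.isfinite(t[:,0])];t=t[(t[:,0]>52)&(t[:,0]<75)&(abs(t[:,1])<22)&(t[:,2]>20)&(t[:,2]<85)]
    if len(t)>10: print(" tongue",len(t),np.percentile(t,[1,50,99],axis=0).round(1).tolist())
    g=Rg.inv().apply((W-GR).reshape(-1,3))*1000
    g=g[np.isfinite(g[:,0])]
    if n=="wrist":
        g=g[(abs(g[:,0])<70)&(abs(g[:,1])<125)&(g[:,2]>-110)&(g[:,2]<80)];print("panel",len(g),np.percentile(g,[1,50,99],axis=0).round(1).tolist() if len(g) else "")
        if len(g): print(np.histogram(g[:,0],bins=np.arange(-12,60,4)))
for n in("scene0","side0"):
    g=Rg.inv().apply((np.load(n+".npz")["W"]-GR).reshape(-1,3))*1000
    g=g[np.isfinite(g[:,0])];g=g[(abs(g[:,0]-30)<50)&(abs(g[:,1])<140)&(g[:,2]>62)&(g[:,2]<80)]
    print(n,[(y,np.percentile(g[abs(g[:,1]-y)<10][:,0],[1,99]).round(1).tolist()) for y in(-100,-60,-20,20,60,100)],np.percentile(g[:,1],[.5,99.5]),np.percentile(g[:,2],[50]))
```

```text
scene 1798 [[-45.2, -25.2, -25.1], [-41.4, -24.7, -24.1], [52.4, 24.7, 35.4], [53.4, 25.2, 36.3]]
 bottom [(-30, np.float64(-24.5)), (-10, np.float64(-25.3)), (10, np.float64(-23.8)), (30, np.float64(-24.0)), (42, np.float64(-23.9))]  back [(-20, np.float64(51.3)), (-10, np.float64(51.4)), (0, np.float64(52.8)), (10, np.float64(52.4)), (20, np.float64(53.5))]
 tongue 388 [[54.2, -18.1, 32.1], [62.2, -4.7, 53.1], [69.0, 17.2, 80.0]]
side 1885 [[-43.9, -26.5, -25.8], [-41.2, -25.8, -24.2], [50.0, 24.6, 31.2], [50.9, 25.4, 32.2]]
 bottom [(-30, np.float64(-24.3)), (-10, np.float64(-24.4)), (10, np.float64(-24.6)), (30, np.float64(-25.3)), (42, np.float64(-25.2))]  back [(-20, np.float64(48.6)), (-10, np.float64(49.7)), (0, np.float64(49.8)), (10, np.float64(49.8)), (20, np.float64(50.9))]
 tongue 249 [[52.2, -18.9, 26.7], [61.1, -8.8, 49.2], [67.6, 16.3, 76.6]]
wrist 30470 [[-50.1, -21.8, -29.1], [-49.7, -21.1, -27.9], [49.0, 26.3, 29.6], [49.4, 27.1, 29.8]]
 bottom [(-30, np.float64(29.2))]  back [(-20, np.float64(-47.8)), (-10, np.float64(-48.0)), (0, np.float64(-48.1)), (10, np.float64(-47.9)), (20, np.float64(-47.6))]
 tongue 1557 [[52.7, -14.8, 29.5], [57.1, 2.7, 33.9], [59.0, 20.2, 39.9]]
panel 10683 [[-69.7, -111.2, -104.8], [-2.8, 3.8, 19.7], [54.8, 120.6, 61.6]]
(array([   0,  890, 3723,  111,    0,    0,   16,   45,   71,  114,  138,
        168,  182,  187,  171,  173, 1331]), array([-12,  -8,  -4,   0,   4,   8,  12,  16,  20,  24,  28,  32,  36,
        40,  44,  48,  52,  56]))
scene0 [(-100, [-0.7, 60.6]), (-60, [0.8, 59.4]), (-20, [0.4, 59.5]), (20, [0.4, 59.4]), (60, [0.7, 59.4]), (100, [0.5, 59.3])] [-117.15962263  119.9105431 ] [69.92683139]
side0 [(-100, [-0.2, 60.0]), (-60, [-0.2, 58.6]), (-20, [-0.3, 58.6]), (20, [0.1, 58.5]), (60, [0.3, 58.1]), (100, [0.1, 58.3])] [-117.87582433  119.25171369] [68.63678621]
```

Run:
```python
from plan import *
W=np.load("wrist1.npz")["W"]
g=Rg.inv().apply((W-GR).reshape(-1,3))*1000;g=g[np.isfinite(g[:,0])]
f=g[(g[:,0]>-10)&(g[:,0]<6)&(abs(g[:,1])<100)&(g[:,2]>-110)&(g[:,2]<66)]
s=np.linalg.lstsq(np.c_[f[:,1:],np.ones(len(f))],f[:,0],rcond=None)[0];print("face x=",s,len(f),np.percentile(f,[1,50,99],axis=0).round(1).tolist())
print([(y,len(h),np.sort(h[:,2])[[5,-5]].round(1).tolist(),np.median(h[:,0]).round(1)) for y in range(-100,101,25) for h in [f[abs(f[:,1]-y)<6]] if len(h)>10])
h,e=np.histogram(f[:,2],bins=np.arange(-110,70,5));print(dict(zip(e.tolist(),h.tolist())))
show([(-60,20,35),(-60,-14,35)])
```

```text
face x= [-0.00394695 -0.00792096 -2.129566  ] 3419 [[-4.5, -98.3, -86.4], [-2.4, 28.7, 43.8], [1.0, 98.9, 56.8]]
[(-100, 161, [-105.7, 54.6], np.float64(-1.8)), (-75, 307, [42.2, 54.9], np.float64(-2.2)), (-50, 219, [-38.6, -0.1], np.float64(-1.8)), (-25, 154, [-8.2, 0.5], np.float64(-2.2)), (25, 53, [-7.3, 0.3], np.float64(-2.5)), (50, 399, [-35.8, 0.5], np.float64(-2.4)), (75, 185, [42.9, 54.3], np.float64(-2.9)), (100, 264, [42.7, 57.6], np.float64(-3.3))]
{-110: 6, -105: 7, -100: 9, -95: 7, -90: 8, -85: 6, -80: 1, -75: 0, -70: 0, -65: 0, -60: 0, -55: 0, -50: 0, -45: 1, -40: 22, -35: 54, -30: 68, -25: 113, -20: 130, -15: 191, -10: 254, -5: 528, 0: 118, 5: 0, 10: 0, 15: 0, 20: 0, 25: 0, 30: 0, 35: 0, 40: 334, 45: 753, 50: 632, 55: 177, 60: 0}
(-60, 20, 35) [0.3, -0.8, -29.9] [0.0, -0.06, 0.01]
(-60, -14, 35) [0.3, -0.8, -63.9] [0.0, -0.06, 0.01]
```

```bash
sed -i 's/^GR=.*/GR=np.array([.538,-.196,.120])-.002*np.array([.3827,-.9239,0])/' plan.py
python3 - <<'E'
from plan import *
where()
show([(-55,-13,35),(-35,-11,35),(-25,-7,35),(-20,0,35),(-15,6,35),(-8,11,35),(-2,11,35),(4,8,35)])
E
```

```text
Traceback (most recent call last):
  File "plan.py", line 16, in <module>
    Rg=R.from_euler("Z",GY-np.pi/2)
                        ^^
NameError: name 'GY' is not defined. Did you mean: 'G'?
```

```bash
sed -i 's/^GR=.*/&;GY=np.deg2rad(22.5)/' plan.py
python3 - <<'E'
from plan import *
where()
show([(-55,-13,35),(-35,-11,35),(-25,-7,35),(-20,0,35),(-15,6,35),(-8,11,35),(-2,11,35),(4,8,35)])
E
```

```text
P [-58.8  -0.   49.9] euler [-0.  35.  -0.1]
(-55, -13, 35) [1.5, -3.5, -62.9] [0.0, -0.06, 0.01]
(-35, -11, 35) [9.1, -22.0, -60.9] [0.0, -0.06, 0.01]
(-25, -7, 35) [12.9, -31.3, -56.9] [0.0, -0.06, 0.01]
(-20, 0, 35) [14.9, -35.9, -49.9] [0.0, -0.06, 0.01]
(-15, 6, 35) [16.8, -40.5, -43.9] [0.0, -0.06, 0.01]
(-8, 11, 35) [19.4, -47.0, -38.9] [0.0, -0.06, 0.01]
(-2, 11, 35) [21.7, -52.5, -38.9] [0.0, -0.06, 0.01]
(4, 8, 35) [24.0, -58.1, -41.9] [0.0, -0.06, 0.01]
```

>>> {"api": "step_arm", "payload": {
  "motion": [
    [[0.04, 0.001, -0.002, -0.02, 0, 0, 0], [0.04, 0.001, -0.003, -0.04, 0, 0, 0], [0.04, 0.0015, -0.0035, -0.055, 0, 0, 0], [0.04, 0.0015, -0.0035, -0.063, 0, 0, 0], [0.04, 0.0015, -0.0035, -0.063, 0, 0, 0], [0.04, 0.0015, -0.0035, -0.063, 0, 0, 0], [0.04, 0.0015, -0.0035, -0.063, 0, 0, 0], [0.04, 0.0015, -0.0035, -0.063, 0, 0, 0]]
  ]
}}

```text
time: 4.9
tool_pos: [0.4991, -0.0955, 0.138]
tcp_rot: [1.75, 2.606, 0.009]
wrist_force: [0.4, 0.3, -0.4]
width: 0.574
```

Run:
```python
from plan import *
where()
s=read_state();im,d,W=cloud("wrist");cv2.imwrite("pics/w2.png",im)
g=Rg.inv().apply((W-GR).reshape(-1,3))*1000;g=g[np.isfinite(g[:,0])]
f=g[(g[:,0]>-10)&(g[:,0]<6)&(abs(g[:,1])<100)&(g[:,2]>-110)&(g[:,2]<66)]
print([(y,len(h),np.sort(h[:,2])[[5,-5]].round(1).tolist(),np.median(h[:,0]).round(1)) for y in range(-100,101,25) for h in [f[abs(f[:,1]-y)<6]] if len(h)>10])
o,q=json.load(open("grasp.json"));b=R.from_rotvec(s["tcp_rot"])*R.from_quat(q).inv();c=s["tool_pos"]-b.apply(o)
im=im.astype(int);L=b.inv().apply((W-c).reshape(-1,3)).reshape(W.shape)*1000
p=L[(im[...,0]>im[...,2]+60)&(im[...,0]>60)];p=p[np.isfinite(p[:,0])];p=p[(abs(p)<[75,40,60]).all(1)]
print(np.percentile(p,[.5,2,98,99.5],axis=0).round(1).tolist(),read_state()["wrist_force"])
show([(-35,-11,35),(-25,-7,35),(-20,0,35),(-15,6,35),(-8,11,35),(-2,11,35),(4,8,35)])
```

```text
P [-54.7   0.3 -12.6] euler [-0. 35. -0.]
[(-100, 60, [-14.3, -5.5], np.float64(1.1)), (-75, 859, [-47.9, -4.2], np.float64(1.0)), (-50, 168, [-96.5, -61.3], np.float64(1.0)), (-25, 266, [-67.5, -49.3], np.float64(1.0)), (25, 109, [-67.1, -49.5], np.float64(0.9)), (50, 444, [-95.4, -46.7], np.float64(0.8)), (75, 412, [-35.4, -3.3], np.float64(0.6)), (100, 310, [-31.2, -2.5], np.float64(0.6))]
[[-50.0, -21.9, -29.1], [-49.7, -21.2, -28.0], [49.0, 26.2, 29.4], [49.4, 27.0, 29.7]] [ 0.07615751  0.52175876 -2.30823813]
(-35, -11, 35) [7.3, -18.3, 1.7] [0.01, -0.02, 0.02]
(-25, -7, 35) [11.2, -27.6, 5.7] [0.01, -0.02, 0.02]
(-20, 0, 35) [13.1, -32.2, 12.7] [0.01, -0.02, 0.02]
(-15, 6, 35) [15.0, -36.8, 18.7] [0.01, -0.02, 0.02]
(-8, 11, 35) [17.7, -43.3, 23.7] [0.01, -0.02, 0.02]
(-2, 11, 35) [20.0, -48.8, 23.7] [0.01, -0.02, 0.02]
(4, 8, 35) [22.3, -54.4, 20.7] [0.01, -0.02, 0.02]
```

>>> {"api": "step_arm", "payload": {
  "motion": [
    [[0.04, 0.0073, -0.0183, 0.002, 0, 0, 0], [0.04, 0.0112, -0.0276, 0.006, 0, 0, 0], [0.04, 0.0112, -0.0276, 0.007, 0, 0, 0], [0.04, 0.0131, -0.0322, 0.013, 0, 0, 0], [0.04, 0.015, -0.0368, 0.019, 0, 0, 0], [0.04, 0.0177, -0.0433, 0.024, 0, 0, 0], [0.04, 0.02, -0.0488, 0.024, 0, 0, 0], [0.04, 0.02, -0.0488, 0.024, 0, 0, 0]]
  ]
}}

```text
time: 5.95
tool_pos: [0.5191, -0.1447, 0.1618]
tcp_rot: [1.751, 2.606, 0.008]
wrist_force: [0.9, -0.4, -1.3]
width: 0.579
```

Run:
```python
from plan import *
where()
ims=[read_camera(n)[0][120:420,150:550] for n in("scene","side")];cv2.imwrite("pics/b3.png",np.vstack(ims))
where();print(read_state()["wrist_force"],read_state()["time"])
show([(4.5,9,35),(4.5,7,30),(4.5,6,20),(4.5,5,10),(4.5,5,0)])
```

```text
P [-1.6 -0.  11.3] euler [-0.1 35.  -0. ]
P [-2.2 -0.3 10.9] euler [-0.1 35.  -0.1]
[ 0.29650232  0.87824126 -1.35976334] 6.05
(4.5, 9, 35) [2.7, -6.1, -1.9] [-0.01, -0.06, 0.04]
(4.5, 7, 30) [1.8, -3.8, -8.5] [-4.63, -1.97, 0.04]
(4.5, 6, 20) [0.4, -0.4, -19.2] [-13.87, -5.79, 0.04]
(4.5, 5, 10) [-0.4, 1.4, -30.4] [-23.11, -9.62, 0.05]
(4.5, 5, 0) [-0.4, 1.6, -40.7] [-32.35, -13.44, 0.05]
```

View pics/b3.png

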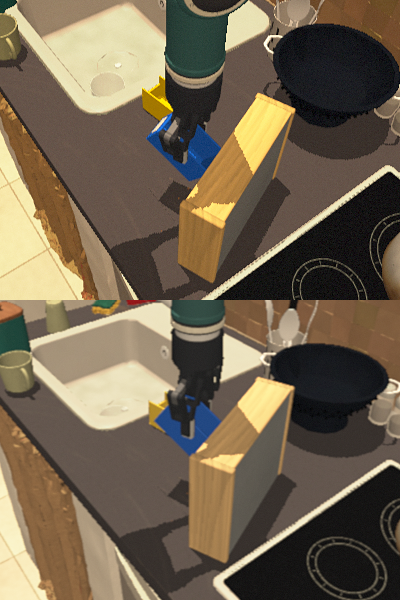

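There was no contact force, and the tongue has disappeared behind the sheet at (205,170). Now the swing down.

>>> {"api": "step_arm", "payload": {
  "motion": [
    [[0.04, 0.0027, -0.006, -0.002, 0, 0, 0], [0.04, 0.0027, -0.006, -0.002, 0, 0, 0], [0.04, 0.0018, -0.0038, -0.0085, -4.63, -1.97, 0.04], [0.04, 0.001, -0.002, -0.014, -9.25, -3.9, 0.04], [0.04, 0.0004, -0.0004, -0.0192, -13.87, -5.79, 0.04], [0.04, 0, 0.0005, -0.025, -18.5, -7.7, 0.04], [0.04, -0.0004, 0.0014, -0.0304, -23.11, -9.62, 0.05], [0.04, -0.0004, 0.0014, -0.0304, -23.11, -9.62, 0.05]]
  ]
}}

```text
time: 7.05
tool_pos: [0.5167, -0.1415, 0.1295]
tcp_rot: [1.533, 2.295, -0.332]
wrist_force: [0.1, -0.2, -1.5]
width: 0.574
```

Run:
```python
from plan import *
where();read_camera("side");where();print(read_state()["wrist_force"],read_state()["torque"])
show([(4.5,5,5),(4.5,4,0),(4.5,0,0),(7,-1,0)])
```

```text
P [ 2.7 -0.9  3.3] euler [ 0.1 10.1 -0.2]
P [ 3.5 -0.2  4.2] euler [ 0.1 10.1 -0.1]
[ 0.15040637  0.34447129 -0.92338533] [0.30355392 0.128076   0.00569495]
(4.5, 5, 5) [0.5, -0.5, -4.5] [-4.69, -2.05, -0.09]
(4.5, 4, 0) [0.6, -0.6, -10.7] [-9.31, -3.96, -0.09]
(4.5, 0, 0) [0.6, -0.6, -14.7] [-9.31, -3.96, -0.09]
(7, -1, 0) [1.5, -3.0, -15.7] [-9.31, -3.96, -0.09]
```

>>> {"api": "step_arm", "payload": {
  "motion": [
    [[0.04, 0.0005, -0.0005, -0.0045, -4.69, -2.05, -0.09], [0.04, 0.0006, -0.0006, -0.0107, -9.31, -3.96, -0.09], [0.04, 0.0006, -0.0006, -0.0107, -9.31, -3.96, -0.09], [0.04, 0.0008, -0.001, -0.0125, -9.31, -3.96, -0.09], [0.04, 0.001, -0.002, -0.0145, -9.31, -3.96, -0.09], [0.04, 0.0015, -0.003, -0.0145, -9.31, -3.96, -0.09], [0.04, 0.0015, -0.003, -0.0145, -9.31, -3.96, -0.09], [0.04, 0.0015, -0.003, -0.0145, -9.31, -3.96, -0.09]]
  ]
}}

```text
time: 8.1
tool_pos: [0.5195, -0.1448, 0.1164]
tcp_rot: [1.446, 2.156, -0.444]
wrist_force: [-2.2, 5.3, 0.6]
width: 0.577
```

Run:
```python
from plan import *
ims=[read_camera(n)[0] for n in("side","wrist")]
where();print(read_state()["wrist_force"],read_state()["torque"])
cv2.imwrite("pics/b4.png",np.hstack([ims[0][120:420,200:500],cv2.resize(ims[1],(400,300))]))
s=read_state();im,d,W=cloud("wrist");g=Rg.inv().apply((W-GR).reshape(-1,3)).reshape(W.shape)*1000
im=im.astype(int);p=g[(im[...,0]>im[...,2]+60)&(im[...,0]>60)&np.isfinite(g[...,0])];p=p[(abs(p[:,1])<40)&(p[:,0]>-150)]
print(np.percentile(p,[.5,2,98,99.5],axis=0).round(1).tolist())
```

```text
P [7.  0.3 0.6] euler [-0.   0.   0.1]
[-2.78348673  5.16199166  0.64028952] [0.68435978 0.26649409 0.02796877]
[[-100.2, -21.3, -51.9], [-99.9, -20.6, -50.7], [-1.2, 26.7, 6.8], [-0.8, 27.5, 7.0]]
```

View pics/b4.png

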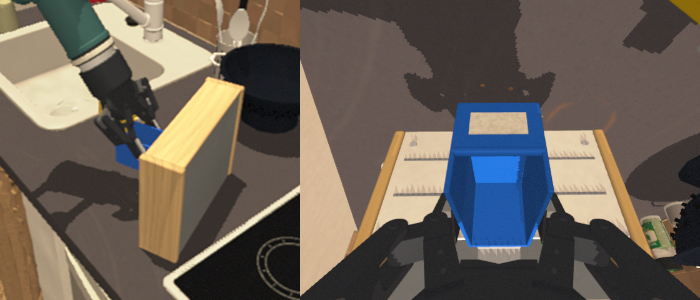

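The bin is level with its back against the sheet, at about 6 N; in the right half the tongue enters the slot at (497,253). I lower it the last bit until the neck rests on the edge.

>>> {"api": "step_arm", "payload": {
  "motion": [
    [[0.04, 0, 0, -0.001, 0, 0, 0], [0.04, 0, 0, -0.002, 0, 0, 0], [0.04, 0, 0, -0.002, 0, 0, 0], [0.04, 0, 0, -0.002, 0, 0, 0], [0.04, 0, 0, -0.002, 0, 0, 0], [0.04, 0, 0, -0.002, 0, 0, 0], [0.04, 0, 0, -0.002, 0, 0, 0], [0.04, 0, 0, -0.002, 0, 0, 0]]
  ]
}}

```text
time: 9.25
tool_pos: [0.5197, -0.1447, 0.1157]
tcp_rot: [1.447, 2.155, -0.443]
wrist_force: [-6.6, 7.9, 8.3]
width: 0.579
```

The neck is resting on the edge (8 N upward), so I release.

>>> {"api": "step_arm", "payload": {
  "motion": [
    [[0.055, 0, 0, 0, 0, 0, 0], [0.065, 0, 0, 0, 0, 0, 0], [0.08, 0, 0, 0, 0, 0, 0], [0.08, 0, 0, 0, 0, 0, 0], [0.08, -0.004, 0.01, 0.016, 0, 0, 0], [0.08, -0.013, 0.032, 0.049, 0, 0, 0], [0.08, -0.022, 0.053, 0.082, 0, 0, 0], [0.08, -0.03, 0.075, 0.115, 0, 0, 0]]
  ]
}}

```text
time: 10.25
tool_pos: [0.4891, -0.0685, 0.2327]
tcp_rot: [1.447, 2.155, -0.442]
wrist_force: [1.0, 0.3, -0.3]
width: 0.937
```

Run:
```python
from plan import *
for i in range(3): read_camera("side")
ims=[read_camera(n)[0] for n in("side","wrist")]
cv2.imwrite("pics/b5.png",np.hstack([ims[0][120:420,200:500],cv2.resize(ims[1],(400,300))]))
im,d,W=cloud("wrist");g=Rg.inv().apply((W-GR).reshape(-1,3)).reshape(W.shape)*1000
im=im.astype(int);p=g[(im[...,0]>im[...,2]+60)&(im[...,0]>60)&np.isfinite(g[...,0])];p=p[(abs(p[:,1])<40)&(p[:,0]>-150)]
print(np.percentile(p,[.5,2,98,99.5],axis=0).round(1).tolist())
t=p[p[:,2]>2];print(cv2.minAreaRect(t[:,:2].astype(np.float32)));A=np.c_[t[:,:2],np.ones(len(t))];print("rim slope",np.linalg.lstsq(A,t[:,2],rcond=None)[0])
im,d,W=cloud("scene")
for r in regions_of("scene","yellow_bin_center")[:1]:
    q=W[r["region"]];q=q[np.isfinite(q[:,0])];q=q[q[:,2]>.085];print("yellow tongue",np.percentile(q,[2,50,98],axis=0).round(4).tolist())
print(read_state()["wrist_force"],read_state()["width"])
```

```text
[[-102.1, -22.2, -59.0], [-101.6, -21.4, -56.6], [-2.1, 26.1, 3.9], [-1.6, 26.8, 4.9]]
((-33.61925506591797, 2.358064651489258), (62.178924560546875, 49.58157730102539), 0.5183048248291016)
rim slope [ 3.31044781e-02 -6.41650796e-04  4.22804623e+00]
yellow tongue [[0.5275, -0.058, 0.0867], [0.6041, -0.0385, 0.1004], [0.6228, -0.0347, 0.2214]]
[ 0.00933274 -0.24757119 -0.3685615 ] 0.9356250866691612
```

View pics/b5.png

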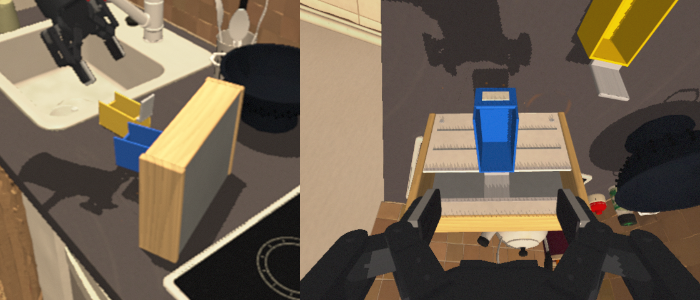

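The bin hangs free at (497,130) in the wrist view, with its tongue inside the slot and about 2° nose-down. The yellow bin is untouched, so I hand the job in.

Run:
```python
from plan import *
im,d,W=cloud("wrist");g=Rg.inv().apply((W-GR).reshape(-1,3)).reshape(W.shape)*1000
im=im.astype(int);p=g[(im[...,0]>im[...,2]+60)&(im[...,0]>60)&np.isfinite(g[...,0])];p=p[(abs(p[:,1])<40)&(p[:,0]>-150)]
print(np.percentile(p,[.5,2,98,99.5],axis=0).round(1).tolist())
print(finish_job())
```

```text
[[-102.2, -21.3, -58.6], [-101.5, -20.6, -56.0], [-2.2, 26.9, 4.8], [-1.6, 27.6, 5.8]]
the job is handed in; nothing more can be done
None
```

The blue bin is hanging on the panel, and I handed the job in at about 11 s. I gripped it with the gripper leaning 35° and tilted it nose-up. The tongue went up into the slot without contact force. I then swung the bin level, rested the neck on the slot's lower edge at about 8 N, let go and backed off.

**Blue bin:** the last wrist-camera checks show it hanging with its tongue behind the sheet and its back within about 2 mm of the panel face. It is nose-down about 2° and square to the panel within about 1°. It stayed still to about 1 mm between the last two looks. I worked out the tongue tip's position from the bin's pose and did not measure it directly.

**Gripper:** it is open and touching nothing.

**Yellow bin:** its tongue measured within about 3 mm of its starting position, which is about the measuring error. Some stray pixels spread that last reading, so I took the median.

**Disagreement:** the cameras differed by 1–3 mm on where the panel face is. I used the wrist camera's value.

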